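# Call the apprentice and point out what to take

## Task

Call the apprentice by pressing the red button on the call box, then show him what to take along: with the fingers pointing down, hold the fingertips about two centimetres above the middle of the brown roll of tape for two seconds, then the same above the jar with the blue lid, and finish there, still pointing at the jar. Touch and move nothing except the call box, and do not point at any of the other things: pass well above them.

Things in the scene. Friction and masses are not known exactly. Their poses are not given: they have to be found in the camera images.
- call_button_top (a point): Centre of the top face of the red push button, 32 mm across, on a grey call box 100 x 76 x 32 mm fixed to the bench (an amber lamp and black slots are on the same box). It is pressed straight down against a spring: 6 mm of travel, about 4 N when fully down, and comes up again by itself. It counts as pressed from 4 mm down.
- call_button (a joint): How far the red button is down, in m: 0 released, 0.006 fully pressed.
- brown_tape_top (a point): Roll of brown (tan) tape lying flat, ring 90 mm across with a wide hole, 25 mm high, loose. This point is the centre of its upper end (for a roll: in the middle of the hole, level with the top rim); z up.
- jar_blue_lid_top (a point): Small clear jar with a blue lid, standing upright, 44 mm across, 54 mm high, loose. This point is the centre of its upper end (for a roll: in the middle of the hole, level with the top rim); z up.
- white_tape_top (a point): Roll of white tape lying flat, ring 87 mm across with a wide hole, 19 mm high. Not to be pointed at. This point is the centre of its upper end (for a roll: in the middle of the hole, level with the top rim); z up.
- green_tin_top (a point): Low round tin with a green lid, 65 mm across, 27 mm high, loose. Not to be pointed at. This point is the centre of its upper end (for a roll: in the middle of the hole, level with the top rim); z up.
- strap_roll_top (a point): Spiral coil of grey-white webbing, about 65 mm across, 25 mm high, loose. Not to be pointed at. This point is the centre of its upper end (for a roll: in the middle of the hole, level with the top rim); z up.
- brown_tape: The roll of brown tape (sizes as given with its upper point): origin at the centre of its underside, z up.
- jar_blue_lid: The jar with the blue lid (sizes as given with its upper point): origin at the centre of its underside, z up.
- white_tape: The roll of white tape (sizes as given with its upper point): origin at the centre of its underside, z up.
- green_tin: The tin with the green lid (sizes as given with its upper point): origin at the centre of its underside, z up.
- strap_roll: The coil of grey-white webbing (sizes as given with its upper point): origin at the centre of its underside, z up.
- steel_caliper: Steel caliper lying flat near the front of the bench, 60 x 200 x 10 mm, not part of the job. Origin at the centre of its underside, long side along its y.
- call_box: The grey call box, 100 x 76 x 32 mm, fixed to the bench: origin at the centre of its underside, z up; the button's axis stands 18 mm towards -x of its origin, the top of the button 54 mm above the bench. It may be touched.
Things that resemble listed ones, but are neither listed nor needed, are in the scene too. Of the things like the jar_blue_lid, leave any that is orange, pink or turquoise; of the rest the larger one is meant.

How it is judged (in metres and radians):
On the way, in this order (a step that is already met when the one before it is completed fails the run):
1. the red call button is pressed down (value of joint call_button above 0.004 m), for 0.1 s.
2. the fingertips point at the brown tape roll from just above, for 1.8 s (horizontal distance between the grasp point and brown_tape_top below 0.025 m and z of the grasp point in the frame of brown_tape_top between 0.02 and 0.064 m and angle between the grasp point's own z axis and vertical above 2.6 rad), for 1.8 s.
3. the fingertips point at the blue-lidded jar from just above, for 1.8 s (horizontal distance between the grasp point and jar_blue_lid_top below 0.025 m and z of the grasp point in the frame of jar_blue_lid_top between 0.02 and 0.064 m and angle between the grasp point's own z axis and vertical above 2.6 rad), for 1.8 s.
At the end, for the whole second after the job is handed in: The fingers point down (within 30 degrees) at the blue-lidded jar: TCP within 25 mm sideways of the middle of the lid and 20 to 64 mm above it (fingertips 1 to 45 mm); the call button is up again; none of the listed things has moved 8 mm or more (all of step 3 and value of joint call_button below 0.002 m and distance of each of brown_tape, jar_blue_lid, white_tape, green_tin, strap_roll, steel_caliper from where it was at the start of the episode below 0.008 m); the robot touches nothing.
It fails at once if the robot touches one of the things that are shown or stand among them (contact force between any of the fingers, the arm and brown_tape above 0.3 N or contact force between any of the fingers, the arm and jar_blue_lid above 0.3 N or contact force between any of the fingers, the arm and white_tape above 0.3 N or contact force between any of the fingers, the arm and green_tin above 0.3 N or contact force between any of the fingers, the arm and strap_roll above 0.3 N or contact force between any of the fingers, the arm and steel_caliper above 0.3 N).
It fails at once if the robot touches something other than the call box (bench and furniture included) ((contact force between the fingers and anything else above 0.5 N and contact force between the fingers and call_box below 0.05 N) or (contact force between the arm and anything else above 0.5 N and contact force between the arm and call_box below 0.05 N)).
It fails at once if one of the things is moved, lifted or carried (distance of any of brown_tape, jar_blue_lid, white_tape, green_tin, strap_roll, steel_caliper from where it was at the start of the episode above 0.008 m).
It fails at once if the fingertips point at a wrong thing (white tape, green tin or strap coil) from just above (TCP within 25 mm sideways and less than 64 mm above it) ((horizontal distance between the grasp point and white_tape_top below 0.025 m and z of the grasp point in the frame of white_tape_top below 0.064 m) or (horizontal distance between the grasp point and green_tin_top below 0.025 m and z of the grasp point in the frame of green_tin_top below 0.064 m) or (horizontal distance between the grasp point and strap_roll_top below 0.025 m and z of the grasp point in the frame of strap_roll_top below 0.064 m)).
It also fails if it takes over 48 s, if anything falls off the work surface, if the arm or the gripper's body presses on something with over 40 N, if the wrist force passes 120 N, or if a joint passes its speed limit or range.

## Robot

A 6-joint arm with a two-finger parallel gripper is mounted at the origin on a cart in front of the work surface, level with it; the furniture and walls round the work are solid. World frame = base frame: x ahead of the robot, y to its left, z up, the work surface at z = 0. Lengths are in m, angles in degrees, forces in N, time in s.
With the tool pointing down it reaches from about 0.25 to 0.775 m from the base axis. Payload 4 kg.
Tool frame: the origin (TCP) lies between the finger pads, 19 mm behind the fingertips; this is the grasp point; z points along the fingers, y is the line along which they close (so a half turn about z gives the same grasp; the last joint's range is limited). The gripper opens to 94 mm and grips with 3 to 60 N. Pads are 16 mm wide; open, the fingers measure 119 mm over their backs; the gripper's body (75 mm by 177 mm) begins 78 mm behind the grasp point.
Start: joints at [67.947, 4.996, 78.535, -0, 96.463, -5.907], TCP at [0.153, 0.528, 0.224] pointing down, gripper open.
Joint ranges: [-177.83, 177.83], [-43.37, 116.18], [15.69, 146.23], [-61.86, 241.86], [9.47, 152.12], [-147.06, 147.06]. Speed limits (degrees/s): [159.86, 159.86, 180, 180, 180, 180].

## Interface

Orientations are given as [roll, pitch, yaw] about the fixed x, y, z axes, in that order (R = Rz(yaw) Ry(pitch) Rx(roll)).
In Python, from plant import readout, eyes, sign_off gives the robot as it stands.
- The arm moves only by the shell command python3 -m crank 'ROWS' [OPENING]. ROWS is a JSON object of lists of equal length, an entry for each row: "offset": the shift along the tool's x, y, z in mm, a list of three; "delta_rot": the turn, a rotation vector about the tool's x, y, z in degrees, a list of three. In form: {"offset": [[dx, dy, dz], ...], "delta_rot": [[rx, ry, rz], ...]}. A call has 1 to 8 rows; each row is the pose to reach, as a shift and turn from the pose commanded when the call began, along the tool's axes at that moment; what a row does not reach only later rows make up. A row lasts 1/12 s, in which the tool goes at most 41.7 mm and 7.16 degrees, less where a joint would pass 70% of its speed; a pose out of reach is approached as far as the arm can. A call with a gripper value outside its range is refused whole. OPENING is the closure, from 0 (fully open) to 1 (shut), set as the call begins (- or left out, the last holds). The fingers move at their own pace and stop on an object; the grip force is fixed at half the most. Time passes only in rows, so rows that repeat a pose let the fingers close. It gives the time, the measured TCP pose, the force, the opening and the grip force at its end, in the units of the state.
- readout.sense(): the state, without advancing time (a new reading comes with each control period).
- eyes.grab_frame(name): name is "scene" or "top" or "wrist"; returns (picture, depth): 400x640x3 uint8, red, green, blue; 400x640 float32, m along the optical axis (not along the pixel's ray), 0 where there is no reading.
- eyes.camera_info(name): a dict with "vertical_fov" (degrees; the focal length in pixels is half the picture's height over the tangent of half this angle, whatever the lens; pixels are square), "cx", "cy" (the principal point, pixels), "rvec" (rotation vector, rad) and "tvec" (3), from world to camera coordinates, as OpenCV has them; the wrist camera has in their place "mount" (4x4, takes a point from camera to tool coordinates, whose origin is the TCP and whose axes are the flange's). Camera axes: x right, y down, z forward; pixel columns grow to the right and rows downward; lengths in m; the calibration is good to about 2 mm. A picture is of the moment at which its call begins: read the wrist's pose just before it. camera_info takes no time and is no camera call.
- sign_off(): hands the job in; it is judged then, once.
The state is a dict: "time": time; "joint_pos": joint angles; "qd": joint speeds; "joint_torque": joint torques, N m; "eef_pos": TCP position; "orientation": TCP orientation; "ft_force": force on the tool from outside, world axes, zero at the start; "torque": the same for the moment, N m; "opening": finger opening in m; "finger_force": force on a finger pad.
Only numpy, scipy, OpenCV 4.12 (cv2) and the standard library are available. Lean on these libraries where they do the work, as an engineer would, in place of code of your own. Each camera call takes 0.05 s, during which the arm holds its last target. There are 200 camera calls.

## Working session

There is one attempt and no reset: what is moved stays moved. The work goes in short steps, Python scripts to look and compute and a shell command to move; the robot and the scene stay as the last step left them, time stands still between calls to the robot, and variables do not carry over. Pictures are saved under pics/ and viewed, at most 10 in all, crops included, and the job is handed in when it is done.

```bash
mkdir -p pics; python3 - <<'E'
from plant import readout, eyes
import cv2, numpy as np
s=readout.sense(); print({k:np.round(s[k],3).tolist() for k in('time','eef_pos','orientation','opening')})
for n in('top','scene'):
    p,d=eyes.grab_frame(n); cv2.imwrite(f'pics/{n}.png',p[:,:,::-1]); np.save(f'pics/{n}_d.npy',d); print(n,eyes.camera_info(n))
E
```

```text
{'time': 0.0, 'eef_pos': [0.153, 0.528, 0.223], 'orientation': [-179.879, -0.008, 163.854], 'opening': 0.094}
top {'vertical_fov': 42.35363215766195, 'cx': 311.48459816212426, 'cy': 203.41665034323808, 'rvec': array([ 2.09569606, -2.13225805,  0.20394754]), 'tvec': array([-0.21924071,  0.43556286,  1.1469593 ])}
scene {'vertical_fov': 49.06539719003612, 'cx': 325.40438058850503, 'cy': 200.13107843866362, 'rvec': array([ 2.25783754, -1.14159529,  0.37924189]), 'tvec': array([-0.43696415,  0.20660104,  0.88365107])}
```

View pics/top.png

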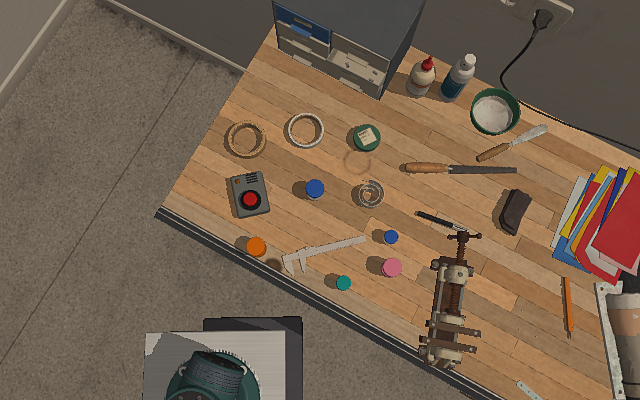

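View pics/scene.png

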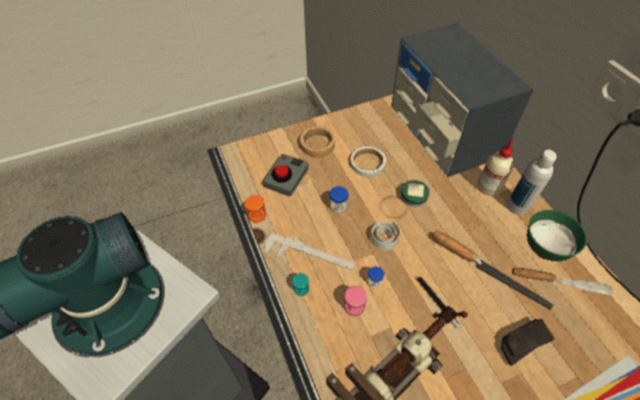

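Top view candidates:
- **Jar:** blue lids at (315,189), the larger, and (391,237), the smaller. The orange (256,246), pink (392,267) and turquoise (344,283) ones are excluded.
- **Brown roll:** tan ring at (246,139). The white roll is at (306,130), and a faint ring mark is at (357,160).
- **Button:** red at (250,199).

I choose (315,189), (246,139) and (250,199). Next I'll measure them and check a crop.

```bash
cat > h.py <<'E'
import numpy as np, cv2
from plant import eyes
def pts(n,d):
    c=eyes.camera_info(n); f=200/np.tan(np.radians(c['vertical_fov']/2)); R=cv2.Rodrigues(np.array(c['rvec']))[0]
    v,u=np.mgrid[:400,:640]; P=np.stack([(u-c['cx'])/f*d,(v-c['cy'])/f*d,d],-1)
    return (P-np.ravel(c['tvec']))@R
def circ(W,m):
    p=W[m]; (c,r)=cv2.minEnclosingCircle(p[:,:2].astype(np.float32)); return np.round([*c,2*r,np.median(p[:,2])],3),m.sum()
E
python3 - <<'E'
from h import *
p=cv2.imread('pics/top.png'); d=np.load('pics/top_d.npy'); W=pts('top',d)
hsv=cv2.cvtColor(p,cv2.COLOR_BGR2HSV); v,u=np.mgrid[:400,:640]
for n,(a,b),r,z0,z1 in [('brown',(246,139),25,.018,.035),('white',(306,130),24,.013,.03),('tin',(367,138),20,.018,.04),('strap',(370,194),18,.016,.04),('jar',(315,189),15,.045,.07),('smalljar',(391,237),12,.025,.07),('button',(250,199),14,.045,.07),('box',(250,195),28,.024,.04),('caliper',(325,254),45,.005,.03),('orange',(256,246),14,.025,.09),('pink',(392,267),14,.025,.09),('turq',(344,283),14,.025,.09)]:
    m=(np.hypot(u-a,v-b)<r)&(W[...,2]>z0)&(W[...,2]<z1)
    print(n,*circ(W,m))
for q in [(280,200),(290,160),(200,190)]: print(q,W[q[1],q[0]].round(3))
print('max z cabinets',[ (q,W[q[1],q[0]].round(3).tolist()) for q in[(370,50),(285,50),(378,90)]])
c=cv2.resize(p[90:270,190:410],None,fx=3,fy=3,interpolation=2); cv2.imwrite('pics/crop1.png',c)
E
```

```text
brown [ 0.599 -0.073  0.092  0.024] 414
white [ 0.62  -0.216  0.089  0.018] 329
tin [ 0.595 -0.363  0.069  0.026] 569
strap [ 0.459 -0.365  0.066  0.022] 137
jar [ 0.466 -0.234  0.043  0.053] 267
smalljar [ 0.353 -0.407  0.033  0.039] 161
button [ 0.443 -0.085  0.045  0.052] 192
box [ 0.461 -0.082  0.118  0.031] 1010
caliper [ 0.316 -0.255  0.202  0.006] 327
orange [ 0.335 -0.098  0.043  0.053] 301
pink [ 0.283 -0.403  0.043  0.053] 308
turq [ 0.25  -0.295  0.034  0.041] 177
(280, 200) [ 0.45  -0.151 -0.002]
(290, 160) [ 0.549 -0.176 -0.002]
(200, 190) [ 0.478  0.041 -0.001]
max z cabinets [((370, 50), [0.756, -0.363, 0.148]), ((285, 50), [0.83, -0.167, 0.016]), ((378, 90), [0.683, -0.384, 0.098])]
```

View pics/crop1.png

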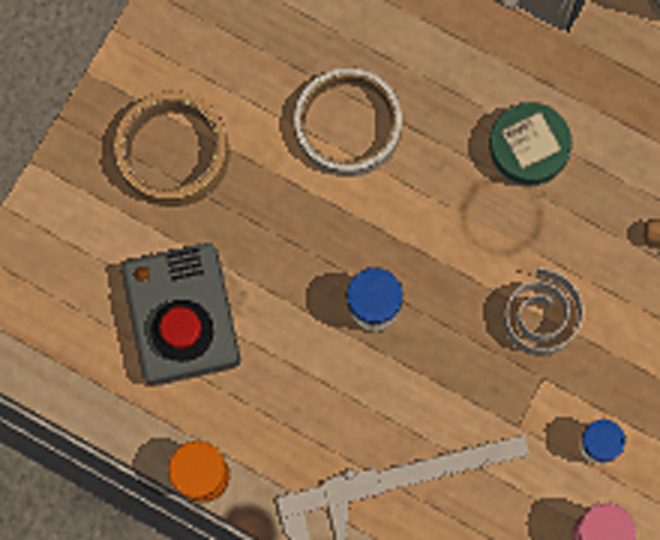

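The crop shows the big blue lid at crop (375,297), the tan ring at (170,147) and the red button at (180,327). Sizes and heights match: jar 43 mm across and 53 mm high, ring 92 mm and 24 mm. The rejected blue jar is smaller, 33 mm across and 39 mm high. Next I'll refine the button and work out the offsets.

```bash
cat > goto.py <<'E'
import sys,numpy as np
from plant import readout
from scipy.spatial.transform import Rotation as R
s=readout.sense(); r=R.from_euler('xyz',s['orientation'],degrees=True)
print('t',round(s['time'],2),'pos',np.round(s['eef_pos'],4),'rpy',np.round(s['orientation'],2),'F',np.round(s['ft_force'],1))
for a in sys.argv[1:]:
    print(a,'offset mm',(r.inv().apply(np.array(eval(a))-s['eef_pos'])*1000).round(1))
E
python3 - <<'E'
from h import *
v,u=np.mgrid[:400,:640]
for n,(a,b),(ja,jb) in(('top',(250,199),(315,189)),('scene',(282,172),(339,193))):
    p=cv2.imread(f'pics/{n}.png'); W=pts(n,np.load(f'pics/{n}_d.npy')); h=cv2.cvtColor(p,cv2.COLOR_BGR2HSV)
    m=(np.hypot(u-a,v-b)<16)&((h[...,0]<8)|(h[...,0]>172))&(h[...,1]>170)&(W[...,2]>.048); print(n,'button',*circ(W,m))
    m=(np.hypot(u-ja,v-jb)<18)&(abs(h[...,0]-112)<10)&(h[...,1]>120)&(W[...,2]>.047); print(n,'jar',*circ(W,m))
E
python3 goto.py '[.443,-.085,.223]'
```

```text
top button [ 0.444 -0.085  0.032  0.053] 144
top jar [ 0.445 -0.23   0.     0.049] 1
scene button [ 0.445 -0.085  0.033  0.054] 123
scene jar [ 0.467 -0.235  0.042  0.053] 20
t 0.1 pos [0.1528 0.5279 0.2233] rpy [-1.7989e+02 -1.0000e-02  1.6385e+02] F [-0.  -0.3  0.5]
[.443,-.085,.223] offset mm [-449.2 -508.     1.1]
```

```bash
python3 -m crank '{"offset":[[-26,-30,0],[-52,-60,0],[-78,-90,0],[-104,-120,0],[-130,-150,0],[-156,-180,0],[-182,-210,0],[-208,-240,0]],"delta_rot":[[0,0,0],[0,0,0],[0,0,0],[0,0,0],[0,0,0],[0,0,0],[0,0,0],[0,0,0]]}' 1; python3 goto.py '[.444,-.085,.223]'
```

```text
time: 0.77
eef_pos: [0.286, 0.2381, 0.2239]
orientation: [-180.0, 0.0, 163.9]
ft_force: [0.9, 0.1, 0.2]
opening: 0.0441
finger_force: 0.0
t 0.77 pos [0.286  0.2381 0.2239] rpy [-180.     0.   163.9] F [0.9 0.1 0.2]
[.444,-.085,.223] offset mm [-241.4 -266.6    0.9]
```

```bash
python3 -m crank '{"offset":[[-26,-29,0],[-52,-58,0],[-78,-86,0],[-104,-115,0],[-130,-144,0],[-156,-173,0],[-182,-201,0],[-208,-230,0]],"delta_rot":[[0,0,0],[0,0,0],[0,0,0],[0,0,0],[0,0,0],[0,0,0],[0,0,0],[0,0,0]]}' 1
python3 -m crank '{"offset":[[-20,-22,0],[-33,-37,0],[-33,-37,0],[-33,-37,0],[-33,-37,0],[-33,-37,0]],"delta_rot":[[0,0,0],[0,0,0],[0,0,0],[0,0,0],[0,0,0],[0,0,0]]}' 1; python3 goto.py '[.444,-.085,.09]'
```

```text
time: 1.43
eef_pos: [0.422, -0.0407, 0.224]
orientation: [180.0, -0.0, 163.8]
ft_force: [0.8, 0.7, 0.6]
opening: 0.0003
finger_force: 0.0
time: 1.93
eef_pos: [0.4428, -0.0824, 0.2243]
orientation: [180.0, -0.0, 163.9]
ft_force: [-0.1, 0.8, -0.7]
opening: 0.0004
finger_force: 0.0
t 1.93 pos [ 0.4428 -0.0824  0.2243] rpy [ 1.7997e+02 -1.0000e-02  1.6394e+02] F [-0.1  0.8 -0.7]
[.444,-.085,.09] offset mm [ -1.9  -2.3 134.3]
```

Fingers are shut and above the button. I'll lower to z = 0.09, then press.

```bash
python3 -m crank '{"offset":[[-2,-2,34],[-2,-2,68],[-2,-2,102],[-2,-2,125],[-2,-2,134],[-2,-2,134],[-2,-2,134]],"delta_rot":[[0,0,0],[0,0,0],[0,0,0],[0,0,0],[0,0,0],[0,0,0],[0,0,0]]}' 1
python3 -m crank '{"offset":[[0,0,8],[0,0,16],[0,0,19],[0,0,21],[0,0,22.5],[0,0,22.5],[0,0,22.5],[0,0,22.5]],"delta_rot":[[0,0,0],[0,0,0],[0,0,0],[0,0,0],[0,0,0],[0,0,0],[0,0,0],[0,0,0]]}' 1; python3 goto.py '[.444,-.085,.067]'
```

```text
time: 2.52
eef_pos: [0.445, -0.0855, 0.0913]
orientation: [180.0, 0.1, 163.9]
ft_force: [0.5, -0.3, 1.3]
opening: 0.0006
finger_force: 0.0
time: 3.18
eef_pos: [0.4452, -0.0861, 0.0684]
orientation: [180.0, 0.1, 163.8]
ft_force: [1.5, 1.1, 3.9]
opening: 0.0002
finger_force: 1.6
t 3.18 pos [ 0.4452 -0.0861  0.0684] rpy [1.7998e+02 8.0000e-02 1.6385e+02] F [1.5 1.1 3.9]
[.444,-.085,.067] offset mm [1.4 0.7 1.4]
```

```bash
python3 -m crank '{"offset":[[0,0,1],[0,0,2],[0,0,2.5],[0,0,2.5],[0,0,2.5],[0,0,2.5]],"delta_rot":[[0,0,0],[0,0,0],[0,0,0],[0,0,0],[0,0,0],[0,0,0]]}' 1; python3 goto.py
```

```text
time: 3.68
eef_pos: [0.4452, -0.0861, 0.0669]
orientation: [180.0, 0.1, 163.9]
ft_force: [-2.1, 2.2, 10.4]
opening: 0.0006
finger_force: 5.0
t 3.68 pos [ 0.4452 -0.0861  0.0669] rpy [1.7999e+02 9.0000e-02 1.6386e+02] F [-2.1  2.2 10.4]
```

Force of 10 N with the travel stopped means the button is fully down. I'll go up and over to the brown roll.

```bash
python3 -m crank '{"offset":[[0,0,-20],[0,0,-55],[0,0,-90],[0,0,-115],[0,0,-125],[0,0,-125],[0,0,-125]],"delta_rot":[[0,0,0],[0,0,0],[0,0,0],[0,0,0],[0,0,0],[0,0,0],[0,0,0]]}' 1; python3 goto.py '[.599,-.073,.19]'
```

```text
time: 4.27
eef_pos: [0.4441, -0.086, 0.1889]
orientation: [-180.0, -0.1, 163.8]
ft_force: [-0.1, 0.7, -0.7]
opening: 0.0005
finger_force: 0.0
t 4.27 pos [ 0.4441 -0.086   0.1889] rpy [-1.8000e+02 -1.0000e-01  1.6385e+02] F [-0.1  0.7 -0.7]
[.599,-.073,.19] offset mm [-145.2   55.5   -1.4]
```

```bash
python3 -m crank '{"offset":[[-29,11,0],[-60,23,0],[-90,34,0],[-120,46,0],[-138,53,0],[-145,55,0],[-145,55,0],[-145,55,0]],"delta_rot":[[0,0,0],[0,0,0],[0,0,0],[0,0,0],[0,0,0],[0,0,0],[0,0,0],[0,0,0]]}' 1; python3 goto.py '[.599,-.073,.065]'; python3 - <<'E'
from plant import eyes
import cv2,numpy as np
p,d=eyes.grab_frame('top'); cv2.imwrite('pics/top2.png',cv2.resize(p[90:270,190:410,::-1],None,fx=3,fy=3))
E
```

```text
time: 4.93
eef_pos: [0.5978, -0.0734, 0.1878]
orientation: [-180.0, -0.3, 163.9]
ft_force: [-0.4, -0.6, 0.8]
opening: 0.0006
finger_force: 0.0
t 4.93 pos [ 0.5978 -0.0734  0.1878] rpy [-179.97   -0.28  163.85] F [-0.4 -0.6  0.8]
[.599,-.073,.065] offset mm [ -1.6   0.8 122.8]
```

View pics/top2.png

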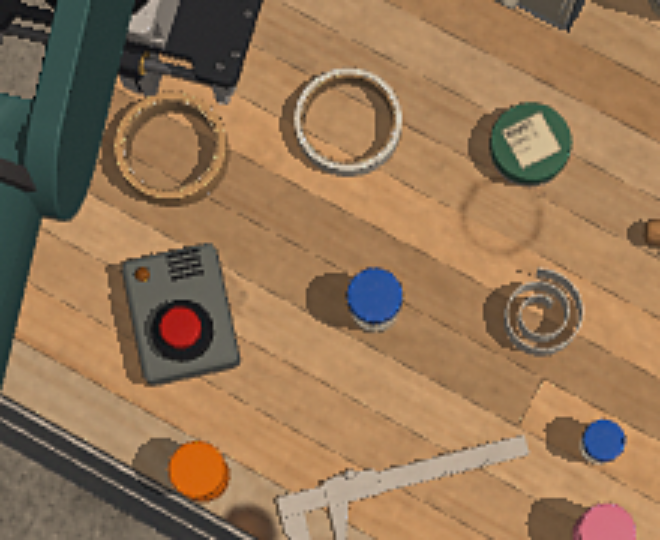

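The gripper shows at the upper left, fingertips near crop (150,75), with all the things in place. I'll check that parallax explains that offset.

```bash
python3 - <<'E'
from h import *
c=eyes.camera_info('top'); f=200/np.tan(np.radians(c['vertical_fov']/2)); K=np.array([[f,0,c['cx']],[0,f,c['cy']],[0,0,1]])
q=np.array([[.598,-.073,.169],[.598,-.073,.266],[.599,-.073,.025]])
print((cv2.projectPoints(q,c['rvec'],c['tvec'],K,None)[0][:,0]-[190,90])*3)
R=cv2.Rodrigues(c['rvec'])[0]; print('cam',-R.T@c['tvec'],'axis',R[2])
p,d=eyes.grab_frame('wrist'); cv2.imwrite('pics/w.png',p[:,:,::-1])
p,d=eyes.grab_frame('scene'); cv2.imwrite('pics/s2.png',p[:,:,::-1])
E
```

```text
[[142.536427    79.22523459]
 [120.31072224  24.97223441]
 [169.2563154  143.23027623]]
cam [ 0.196849   -0.23226919  1.20855229] axis [ 0.19744681  0.00464796 -0.98030258]
```

View pics/w.png

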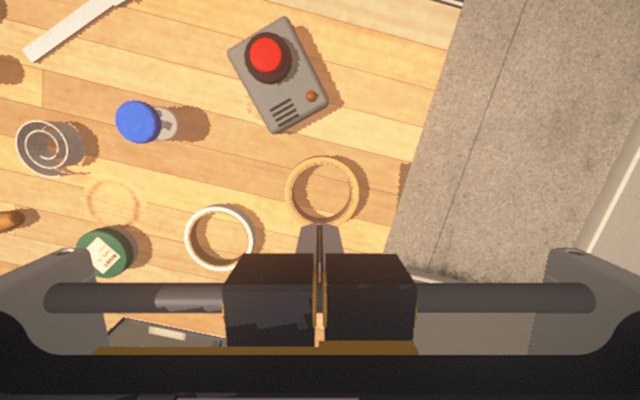

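View pics/s2.png

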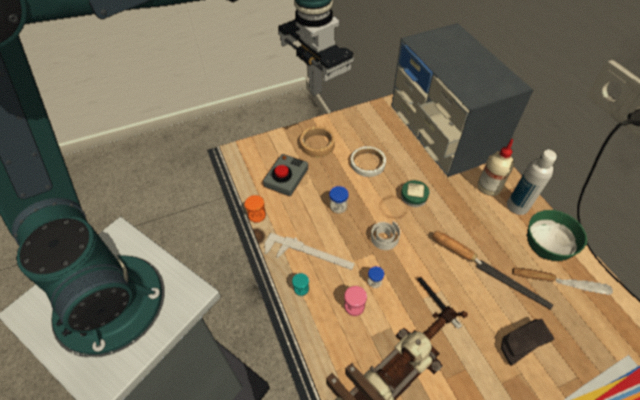

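The projected fingertips at crop (142,79) match the picture, the wrist view shows the tan ring just ahead of the fingertips at (322,190), and the cabinet is clear. I'll descend and hold for over 2 s.

```bash
python3 -m crank '{"offset":[[-1,1,30],[-1,1,60],[-1,1,90],[-1,1,110],[-1,1,120],[-1,1,122],[-1,1,122],[-1,1,122]],"delta_rot":[[0,0,0],[0,0,0],[0,0,0],[0,0,0],[0,0,0],[0,0,0],[0,0,0],[0,0,0]]}' 1
for i in 1 2 3 4; do python3 -m crank '{"offset":[[0,0,0],[0,0,0],[0,0,0],[0,0,0],[0,0,0],[0,0,0],[0,0,0],[0,0,0]],"delta_rot":[[0,0,0],[0,0,0],[0,0,0],[0,0,0],[0,0,0],[0,0,0],[0,0,0],[0,0,0]]}' 1 | head -2; done; python3 goto.py '[.599,-.073,.20]'
```

```text
time: 5.75
eef_pos: [0.6015, -0.0732, 0.0704]
orientation: [180.0, 0.2, 163.8]
ft_force: [0.1, -0.1, 0.3]
opening: 0.0005
finger_force: 0.0
time: 6.42
eef_pos: [0.6004, -0.0728, 0.0682]
time: 7.08
eef_pos: [0.6004, -0.0728, 0.0683]
time: 7.75
eef_pos: [0.6004, -0.0728, 0.0683]
time: 8.42
eef_pos: [0.6004, -0.0728, 0.0683]
t 8.42 pos [ 0.6004 -0.0728  0.0683] rpy [179.99   0.   163.85] F [ 0.1 -0.6 -0.3]
[.599,-.073,.20] offset mm [   1.3   -0.6 -131.7]
```

```bash
python3 -m crank '{"offset":[[0,0,-25],[0,0,-58],[0,0,-91],[0,0,-118],[0,0,-130],[0,0,-130],[0,0,-130]],"delta_rot":[[0,0,0],[0,0,0],[0,0,0],[0,0,0],[0,0,0],[0,0,0],[0,0,0]]}' 1; python3 goto.py '[.467,-.235,.20]'
```

```text
time: 9.0
eef_pos: [0.6004, -0.0728, 0.1979]
orientation: [180.0, 0.0, 163.9]
ft_force: [0.2, 0.5, -0.7]
opening: 0.0004
finger_force: 0.0
t 9.0 pos [ 0.6004 -0.0728  0.1979] rpy [1.7999e+02 1.0000e-02 1.6386e+02] F [ 0.2  0.5 -0.7]
[.467,-.235,.20] offset mm [  83.1 -192.9   -2.2]
```

```bash
python3 -m crank '{"offset":[[12,-28,0],[25,-58,0],[38,-88,0],[51,-118,0],[64,-148,0],[75,-174,0],[83,-193,0],[83,-193,0]],"delta_rot":[[0,0,0],[0,0,0],[0,0,0],[0,0,0],[0,0,0],[0,0,0],[0,0,0],[0,0,0]]}' 1
python3 -m crank '{"offset":[[0,0,0],[0,0,0],[0,0,0],[0,0,0]],"delta_rot":[[0,0,0],[0,0,0],[0,0,0],[0,0,0]]}' 1 >/dev/null; python3 goto.py '[.467,-.235,.096]'
```

```text
time: 9.67
eef_pos: [0.4637, -0.2371, 0.1948]
orientation: [180.0, -0.4, 163.6]
ft_force: [0.6, 0.3, -0.2]
opening: 0.0004
finger_force: 0.0
t 10.0 pos [ 0.4675 -0.2341  0.1976] rpy [ 1.7996e+02 -6.0000e-02  1.6395e+02] F [0.2 0.6 0.1]
[.467,-.235,.096] offset mm [  0.2  -1.1 101.6]
```

```bash
python3 -m crank '{"offset":[[0,-1,25],[0,-1,50],[0,-1,75],[0,-1,90],[0,-1,98],[0,-1,101],[0,-1,101],[0,-1,101]],"delta_rot":[[0,0,0],[0,0,0],[0,0,0],[0,0,0],[0,0,0],[0,0,0],[0,0,0],[0,0,0]]}' 1
for i in 1 2 3 4; do python3 -m crank '{"offset":[[0,0,0],[0,0,0],[0,0,0],[0,0,0],[0,0,0],[0,0,0],[0,0,0],[0,0,0]],"delta_rot":[[0,0,0],[0,0,0],[0,0,0],[0,0,0],[0,0,0],[0,0,0],[0,0,0],[0,0,0]]}' 1 | head -2; done; python3 - <<'E'
from plant import eyes
import cv2
p,d=eyes.grab_frame('wrist'); cv2.imwrite('pics/w2.png',p[:,:,::-1])
E
python3 goto.py
```

```text
time: 10.67
eef_pos: [0.4676, -0.2363, 0.0984]
orientation: [-180.0, 0.1, 163.9]
ft_force: [0.3, -0.2, 0.1]
opening: 0.0004
finger_force: 0.0
time: 11.33
eef_pos: [0.4667, -0.2361, 0.0972]
time: 12.0
eef_pos: [0.4668, -0.2361, 0.0972]
time: 12.67
eef_pos: [0.4668, -0.2361, 0.0973]
time: 13.33
eef_pos: [0.4668, -0.2361, 0.0972]
t 13.38 pos [ 0.4668 -0.2361  0.0972] rpy [179.99  -0.   163.85] F [-0.1  0.9 -0.1]
```

View pics/w2.png

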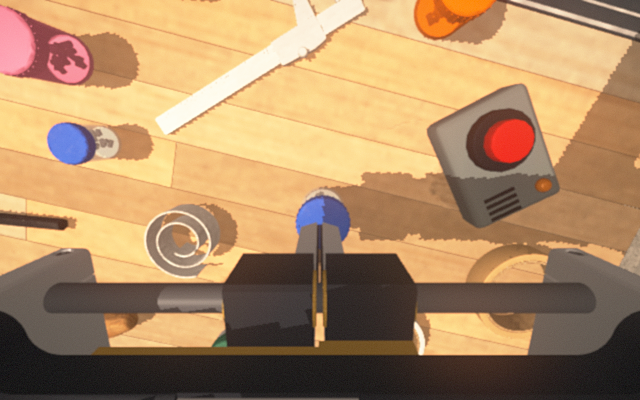

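The wrist view shows the closed fingertips over the blue lid at (322,220), the button up at (508,142), and nothing disturbed. I'll hand in.

```bash
python3 -c "from plant import sign_off; print(sign_off())"
```

```text
the job is handed in; nothing more can be done
None
```

I pressed the call button, held over the brown tape and then over the larger blue-lidded jar for more than 2 s each, and handed in at about 13.4 s still pointing at the jar; no stray contact or moved object showed in the readings or pictures, and no verdict was returned.

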